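# Unload a clamped chip carrier from its test socket

## Robot

A 6-joint arm with a two-finger parallel gripper is mounted at the origin on a cart in front of the work surface, level with it; the furniture and walls round the work are solid. World frame = base frame: x ahead of the robot, y to its left, z up, the work surface at z = 0. Lengths are in mm, angles in rad, forces in N, time in s.
With the tool pointing down it reaches from about 425 to 1125 mm from the base axis. Payload 14.9 kg.
Tool frame: the origin (TCP) lies at the centre of the arm's flange, where the gripper is bolted on; the fingertips stand tcp_to_tips ahead of it and the grasp point (between the pads) lies 172 mm ahead of it (tcp_to_tips is the distance from the TCP to the fingertips, in mm); z points along the fingers, y is the line along which they close (so a half turn about z gives the same grasp; the last joint's range is limited). The gripper opens to 91 mm and grips with 3 to 60 N. Pads are 32 mm wide; open, the fingers measure 118 mm over their backs; the gripper's body (76 mm by 178 mm) begins 60 mm behind the grasp point.
Start: joints at [-1.206, 0.379, 1.734, -0, 1.028, -0.033], TCP at [271.171, -645.357, 404.732] pointing down, gripper open.
Joint ranges: [-2.77, 2.77], [-0.74, 2.19], [0, 2.66], [-1.06, 4.2], [0.31, 2.87], [-3.08, 3.08]. Speed limits (rad/s): [1.89, 1.89, 2.39, 3.14, 3.14, 3.14].

## Interface

Orientations are given as [roll, pitch, yaw] about the fixed x, y, z axes, in that order (R = Rz(yaw) Ry(pitch) Rx(roll)).
In Python, from plant import * gives the robot as it stands. The module is installed in compiled form; this text tells all that it offers.
- The arm moves only by the shell command python3 -m inch 'ROWS'. ROWS is JSON, a list of rows, each a list of 5 numbers: the opening, from 0 (shut) to 1 (fully open), then the shift along the tool's x, y, z in units of 50 mm (1.0 is 50 mm), then the turn about the tool's z in units of 8 degrees (1.0 is 8 degrees). In form: [[grip, dx, dy, dz, spin], ...]. A call has 1 to 5 rows; each row is the pose to reach, as a shift and turn from the pose commanded when the call began, along the tool's axes at that moment; what a row does not reach only later rows make up. A row lasts 1/10 s, in which the tool goes at most 50 mm and 8.59 degrees, less where a joint would pass 70% of its speed; a pose out of reach is approached as far as the arm can. A call with a gripper value outside its range is refused whole. The fingers move at their own pace and stop on an object; the grip force is fixed at half the most. Time passes only in rows, so rows that repeat a pose let the fingers close. It gives the time, the measured TCP pose, the force, the opening and the grip force at its end, in the units of the state.
- observe(): the state, without advancing time (a new reading comes with each control period).
- grab_frame(name): name is "scene" or "side" or "wrist"; returns the picture (384x512x3 uint8, red, green, blue); there is no depth.
- get_calibration(name): a dict with "camera_matrix" (3x3 intrinsics, pixels), "rvec" (rotation vector, rad) and "tvec" (3), from world to camera coordinates, as OpenCV has them; the wrist camera has in their place "mount" (4x4, takes a point from camera to tool coordinates, whose origin is the TCP and whose axes are the flange's). Camera axes: x right, y down, z forward; pixel columns grow to the right and rows downward; lengths in mm; the calibration is good to about 2 mm. A picture is of the moment at which its call begins: read the wrist's pose just before it. get_calibration takes no time and is no camera call.
- job_done(): hands the job in; it is judged then, once.
Trained networks look in the newest picture that a camera, given by its name, has taken for a name from the list of things; names that differ only in an ending like _2 or _b are one class to them, and where a whole thing is asked for, a point or a joint stands for the part that bears it (a point fixed in the world has none). Each returns a list of dicts, best first, with "confidence" (0 to 1); they miss things now and then, are a little off and sometimes report something else, mostly with a low value. They report only what shows in the picture. A call takes as long as a camera call.
- masks_of(camera, label): "mask" (384x512 bool, what is visible of it).
- tip_of(camera, label): "point" ([x, y, z] in mm, in world coordinates, good to about 4 mm: a listed point, or the origin of a listed thing).
The state is a dict: "time": time; "joint_pos": joint angles; "qd": joint speeds; "tau": joint torques, N m; "position": TCP position; "ee_rot": TCP orientation; "ft_force": force on the tool from outside, world axes, zero at the start; "torque": the same for the moment, N m; "grip_width": finger opening in mm; "finger_force": force on a finger pad.
Only numpy, scipy, OpenCV 4.12 (cv2) and the standard library are available. Lean on these libraries where they do the work, as an engineer would, in place of code of your own. Each camera call takes 0.05 s, during which the arm holds its last target. There are 200 camera calls.

## Task

Of the two test sockets, one holds a chip carrier under its clamp lever: swing that lever fully open, lift the carrier out and set it down flat and gently in the shallow metal tray, then swing the same lever fully shut again. Leave the empty socket's lever shut and do not disturb the glass weight, the dish or the loupe.

Things in the scene. Friction and masses are not known exactly. Their poses are not given: they have to be found in the camera images.
- socket_a: Chip test socket that holds the carrier. Aluminium base flange 92 x 84 x 6 mm fixed to the bench, grey block 62 x 58 mm on it (top z 20 mm), raised white nest. Origin: centre of the underside; -x is the side of the shut lever's grip bar, towards the robot; z up. Nest recess 33 x 25 mm centred at (-5, 0) mm, floor z 24, lips to z 26. Two hinge lugs at x 20 to 34, y to +-29, top z 45 mm.
- socket_b: Empty chip test socket, same shape, size and axes as socket_a, its lever shut; the two may change places; yaw of each -0.35 to 0.5 rad. Origin: centre of the underside.
- lever_a (a joint): socket_a's clamp lever, rad: 0 shut, 1.57 upright, 2.1 fully open (stop); it swings up and over to the far side. Hinge axis: socket's y through (28, 0, 38) mm. Two steel arms at y +-36 mm (6 mm thick, 10 high) join a pressure bar (10 mm wide, over the nest, 1.5 mm above a seated carrier) and the grip bar. Friction hinge, about 1 N at the grip bar: stays where left.
- lever_b (a joint): socket_b's clamp lever, rad: 0 shut, 1.57 upright, 2.1 fully open (stop); it swings up and over to the far side. Hinge axis: socket's y through (28, 0, 38) mm. Two steel arms at y +-36 mm (6 mm thick, 10 high) join a pressure bar (10 mm wide, over the nest, 1.5 mm above a seated carrier) and the grip bar. Friction hinge, about 1 N at the grip bar: stays where left.
- lever_a_grip (a point): Middle of socket_a's grip bar: black rubber sleeve 12 mm diameter, 60 mm long along the socket's y, 100 mm from the hinge axis. Shut: at socket (-72, 0, 38) mm, 41 mm clear of the block and 62 mm of the pressure bar. Axes turn with the lever. The bar can turn between gripping fingers, so the tool may stay upright along the arc.
- lever_b_grip (a point): Middle of socket_b's grip bar: black rubber sleeve 12 mm diameter, 60 mm long along the socket's y, 100 mm from the hinge axis. Shut: at socket (-72, 0, 38) mm, 41 mm clear of the block and 62 mm of the pressure bar. Axes turn with the lever. The bar can turn between gripping fingers, so the tool may stay upright along the arc.
- carrier: Black chip carrier with small gold dies on top, 22 x 30 x 10 mm, about 20 g, loose. Origin: centre of its underside; y along its 30 mm length, z up. It sits in socket_a's nest with its length along the socket's x, so it is gripped across 22 mm along the socket's y; 7 mm of it stand above the nest lips.
- tray: Shallow open plain metal tray fixed to the bench, 84 (its x) x 110 (its y) x 9 mm, walls 3 mm, inner floor 3 mm above the bench. Origin: centre of its underside, z up.
- glass_weight: Bystander: squat clear glass weight, 33 mm diameter, 24 mm tall, loose; origin at the centre of its underside.
- petri_dish: Bystander: glass dish, 60 mm diameter, 14 mm tall, loose; origin at the centre of its underside.
- bench_loupe: Bystander: black loupe, 37 mm diameter, 40 mm tall, loose; origin at the centre of its underside.

How it is judged (in metres and radians):
On the way, in this order (a step that is already met when the one before it is completed fails the run):
1. the loaded socket's lever is swung open, well past upright (over 1.75 rad) (value of joint lever_a above 1.75 rad), for 0.2 s.
2. the carrier lies flat on the floor of the tray, released (x of carrier in the frame of tray between -0.032 and 0.032 m and y of carrier in the frame of tray between -0.044 and 0.044 m and z of carrier in the frame of tray between 0 and 0.007 m and angle between carrier's own z axis and vertical below 0.15 rad and linear speed of carrier below 0.03 m/s and contact force between the fingers and carrier below 0.1 N), for 0.2 s.
3. the loaded socket's lever is swung shut again (under 0.08 rad) (value of joint lever_a below 0.08 rad), for 0.2 s.
At the end, for the whole second after the job is handed in: The carrier lies flat (tilt under 0.15 rad), still and released on the tray's floor inside its walls; the lever of socket_a is shut (under 0.08 rad) and that of socket_b still shut (under 0.15 rad) (all of step 2 and value of joint lever_a below 0.08 rad and value of joint lever_b below 0.15 rad and contact force between the fingers and socket_a below 0.1 N); the robot touches nothing.
It fails at once if the empty socket's lever is opened (over 0.15 rad) (value of joint lever_b above 0.15 rad).
It fails at once if the carrier is dropped or slammed into the tray (over 0.5 m/s within 25 mm of it) (horizontal distance between carrier and tray below 0.075 m and z of carrier in the frame of tray below 0.028 m and linear speed of carrier above 0.5 m/s).
It fails at once if the glass weight is moved over 25 mm or tipped (distance of glass_weight from where it was at the start of the episode above 0.025 m or angle between glass_weight's own z axis and vertical above 0.3 rad).
It fails at once if the petri dish is moved over 25 mm or tipped (distance of petri_dish from where it was at the start of the episode above 0.025 m or angle between petri_dish's own z axis and vertical above 0.3 rad).
It fails at once if the loupe is moved over 25 mm or tipped (distance of bench_loupe from where it was at the start of the episode above 0.025 m or angle between bench_loupe's own z axis and vertical above 0.3 rad).
It also fails if it takes over 72 s, if anything falls off the work surface, if the arm or the gripper's body presses on something with over 40 N, if the wrist force passes 120 N, or if a joint passes its speed limit or range.

## Working session

There is one attempt and no reset: what is moved stays moved. The work goes in short steps, Python scripts to look and compute and a shell command to move; the robot and the scene stay as the last step left them, time stands still between calls to the robot, and variables do not carry over. Pictures are saved under pics/ and viewed, at most 10 in all, crops included, and the job is handed in when it is done.

```bash
mkdir -p pics; python3 - <<'E'
from plant import *
import cv2
s=observe();print({k:s[k] for k in("time","position","ee_rot","grip_width","ft_force")}, [k for k in s])
for c in("scene","side"):
    cv2.imwrite(f"pics/{c}0.png",cv2.cvtColor(grab_frame(c),cv2.COLOR_RGB2BGR))
    for l in("socket_a","lever_a_grip","carrier","tray","glass_weight","petri_dish","bench_loupe"):
        print(c,l,[(round(d["confidence"],2),[round(float(v)) for v in d["point"]]) for d in tip_of(c,l)][:4])
print(get_calibration("wrist"))
E
```

```text
{'time': 0.0, 'position': array([ 271.10513076, -645.16657779,  404.08094753]), 'ee_rot': array([-3.14047491e+00, -4.08282974e-05,  3.97792549e-01]), 'grip_width': 91.49172170945322, 'ft_force': array([-0.64316275,  0.08394148, -0.17065781])} ['time', 'joint_pos', 'qd', 'tau', 'position', 'ee_rot', 'ft_force', 'torque', 'finger_force', 'grip_width']
scene socket_a [(0.68, [479, 287, -2]), (0.64, [510, 130, -2])]
scene lever_a_grip [(0.83, [418, 256, 43])]
scene carrier [(0.51, [477, 282, 20]), (0.43, [379, 206, -1])]
scene tray [(0.55, [460, -79, -5])]
scene glass_weight [(0.62, [380, 208, 0])]
scene petri_dish [(0.43, [389, 33, 1])]
scene bench_loupe []
side socket_a [(0.91, [485, 280, 0]), (0.65, [514, 135, 1])]
side lever_a_grip [(0.68, [419, 258, 40])]
side carrier [(0.51, [479, 285, 21])]
side tray [(0.73, [454, -83, 2])]
side glass_weight [(0.72, [380, 207, -5])]
side petri_dish [(0.68, [388, 34, 0]), (0.49, [447, 99, 44])]
side bench_loupe [(0.45, [379, -285, 2])]
{'camera_matrix': array([[291.17996227,   0.        , 254.00799995],
       [  0.        , 291.17996227, 192.09828606],
       [  0.        ,   0.        ,   1.        ]]), 'mount': array([[-5.63632822e-04, -9.62191636e-01, -2.72372793e-01,
         7.65654442e+01],
       [ 9.99999614e-01, -3.58723635e-04, -8.02105526e-04,
         8.48010141e-01],
       [ 6.74072670e-04, -2.72373140e-01,  9.62191466e-01,
         2.02146391e+01],
       [ 0.00000000e+00,  0.00000000e+00,  0.00000000e+00,
         1.00000000e+00]])}
```

View pics/scene0.png

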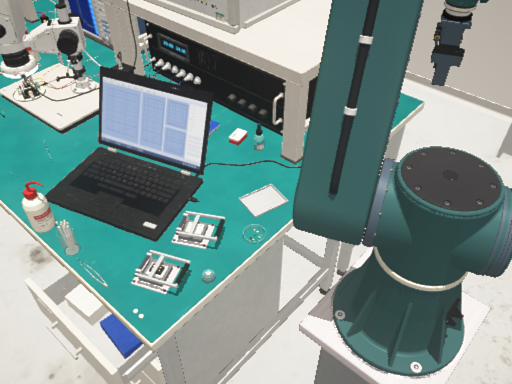

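View pics/side0.png

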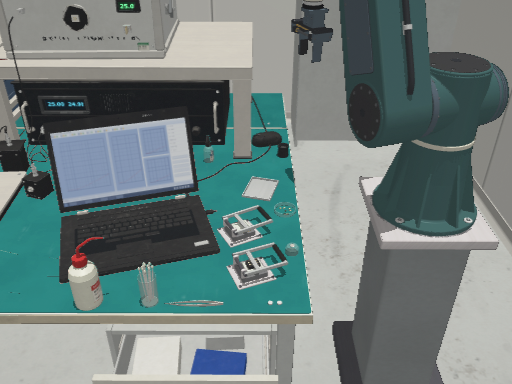

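Scene: loaded socket at about (162,272), empty one at (198,230), tray at (263,200), dish at (255,233), weight at (208,276). Side: loupe at (283,150), shelf leg at (243,150). The carrier is in the socket further to the left of the robot.

```bash
cat >h.py <<'E'
from plant import *
import cv2, numpy as np
from scipy.spatial.transform import Rotation as R
def ray(c,px,z=0,st=None):
    k=get_calibration(c); K=k["camera_matrix"]; d=np.linalg.inv(K)@[*px,1]
    if c=="wrist":
        M=k["mount"]; T=R.from_euler("xyz",st["ee_rot"]).as_matrix()
        d=T@M[:3,:3]@d; o=T@M[:3,3]+st["position"]
    else:
        Rm=cv2.Rodrigues(k["rvec"])[0]; o=-Rm.T@np.ravel(k["tvec"]); d=Rm.T@d
    return o+d*(z-o[2])/d[2]
def rows(target,yaw):
    s=observe(); T=R.from_euler("xyz",s["ee_rot"]).as_matrix()
    v=T.T@(np.array(target)-s["position"])/50
    dy=-((yaw-s["ee_rot"][2]+np.pi)%(2*np.pi)-np.pi)
    print("rows",v.round(3),"spin",round(np.degrees(dy)/8,3),"t",s["time"])
E
python3 - <<'E'
from h import *
import plant
print([n for n in dir(plant) if n[0]!='_'], getattr(plant,"tcp_to_tips",None))
for c,p,z in(("side",(243,157),0),("side",(237,155),0),("scene",(290,165),0),("side",(212,243),0),("scene",(140,228),0),("side",(245,25),300)): print(c,p,ray(c,p,z).round())
rows([450,-250,404],1.0)
E
```

```text
['IKError', 'get_calibration', 'grab_frame', 'job_done', 'masks_of', 'observe', 'tcp_to_tips', 'tip_of'] 190.8
side (243, 157) [ 509. -272.    0.]
side (237, 155) [ 529. -285.    0.]
scene (290, 165) [ 495. -251.    0.]
side (212, 243) [579. 174.   0.]
scene (140, 228) [634. 213.   0.]
side (245, 25) [ 507. -753.  300.]
rows [ 6.36  -5.904  0.015] spin -4.313 t 0.8
```

```bash
python3 -m inch '[[0.4,0.59,-5,0,0],[0.4,0.59,-5,0,0],[0.4,0.59,-5,0,0],[0.4,0.59,-5,0,0],[0.4,0.59,-5,0,0]]'; python3 - <<'E'
from h import *
rows([310,-310,404],.4)
rows([380,-220,404],.4)
E
```

```text
time: 1.3
position: [201.4, -403.2, 404.5]
ee_rot: [3.142, -0.0, 0.398]
ft_force: [0.5, -0.4, 1.0]
grip_width: 54.2
finger_force: 0.0
rows [ 2.725 -0.878  0.011] spin -0.016 t 1.3
rows [ 4.713 -1.995  0.011] spin -0.016 t 1.3
```

```bash
python3 -m inch '[[0.4,0.9,-0.29,0,0],[0.4,1.8,-0.58,0,0],[0.4,2.7,-0.88,0,0],[0.4,3.4,-1.26,0,0],[0.4,4.1,-1.65,0,0]]' && python3 - <<'E'
from h import *
rows([440,0,404],.8)
E
```

```text
time: 1.8
position: [360.0, -248.2, 405.1]
ee_rot: [3.141, -0.0, 0.398]
ft_force: [0.2, -0.6, -0.0]
grip_width: 36.8
finger_force: 0.0
rows [ 3.399 -3.955  0.02 ] spin -2.879 t 1.8
```

```bash
python3 -m inch '[[0.4,0.6,-0.8,0,0],[0.4,1.3,-1.6,0,-0.7],[0.4,2.0,-2.4,0,-1.5],[0.4,2.7,-3.2,0,-2.2],[0.4,3.4,-3.95,0,-3]]' && python3 - <<'E'
from h import *
rows([430,200,404],1.4)
E
```

```text
time: 2.3
position: [435.7, -9.7, 405.2]
ee_rot: [3.141, -0.001, 0.821]
ft_force: [0.5, -1.4, 0.7]
grip_width: 36.3
finger_force: 0.0
rows [ 2.991 -2.941  0.023] spin -4.148 t 2.3
```

```bash
python3 -m inch '[[0.4,0.6,-0.6,0,-0.8],[0.4,1.2,-1.2,0,-1.6],[0.4,1.8,-1.8,0,-2.5],[0.4,2.4,-2.4,0,-3.3],[0.4,3,-2.95,0,-4.2]]' && python3 -m inch '[[0.4,0,0,0,0],[0.4,0,0,0,0]]' && python3 - <<'E'
from h import *
s=observe(); cv2.imwrite("pics/w1.png",cv2.cvtColor(grab_frame("wrist"),cv2.COLOR_RGB2BGR))
print(s["position"],s["ee_rot"])
for l in("socket_a","lever_a_grip","carrier","tray","glass_weight","petri_dish"):
    print(l,[(round(d["confidence"],2),np.round(d["point"])) for d in tip_of("wrist",l)][:4])
for i,d in enumerate(masks_of("wrist","lever_a_grip")[:3]):
    ys,xs=np.nonzero(d["mask"]); print(d["confidence"],len(xs),xs.min(),xs.max(),ys.min(),ys.max())
E
```

```text
time: 2.8
position: [430.2, 200.4, 405.0]
ee_rot: [3.141, -0.0, 1.408]
ft_force: [1.0, -0.6, 1.0]
grip_width: 36.8
finger_force: 0.0
time: 3.0
position: [430.6, 199.0, 404.7]
ee_rot: [-3.142, 0.0, 1.404]
ft_force: [0.7, -0.1, 0.6]
grip_width: 36.4
finger_force: 0.0
[430.58556625 199.00937135 404.68633898] [-3.14152836e+00  2.30026567e-04  1.40405197e+00]
socket_a [(0.85, array([482., 280.,  -1.])), (0.77, array([517., 138.,  -0.])), (0.56, array([415., 256.,  45.]))]
lever_a_grip [(0.68, array([417., 252.,  42.]))]
carrier [(0.7, array([476., 284.,  22.]))]
tray []
glass_weight [(0.79, array([384., 211.,   4.]))]
petri_dish [(0.82, array([393.,  41.,  -1.]))]
0.79 2552 213 328 49 159
0.42 309 268 296 85 111
```

View pics/w1.png

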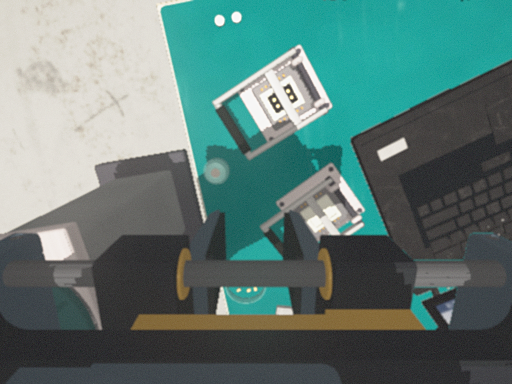

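Wrist view: loaded socket with gold dies at (283,97), black grip sleeve from about (220,108) to (250,150), weight at (215,170).

```bash
python3 - <<'E'
from h import *
s=observe(); im=cv2.cvtColor(grab_frame("wrist"),cv2.COLOR_RGB2BGR)
cv2.imwrite("pics/w1c.png",cv2.resize(im[30:180,190:350],None,fx=5,fy=4,interpolation=cv2.INTER_CUBIC)[:600,:800])
g=cv2.cvtColor(im,cv2.COLOR_BGR2GRAY)
m=np.zeros_like(g); m[95:160,208:262]=(g[95:160,208:262]<45)*255
n,l,st,ce=cv2.connectedComponentsWithStats(m); i=1+np.argmax(st[1:,4]); 
r=cv2.minAreaRect(np.argwhere(l==i)[:,::-1].astype(np.float32)); print(st[i],ce[i],r)
b=cv2.boxPoints(r); P=np.array([ray("wrist",p,41,s)[:2] for p in b]); print(P.round(1),P.mean(0)); e=[P[(k+1)%4]-P[k] for k in range(2)]; print([(np.hypot(*v),np.arctan2(v[1],v[0])) for v in e])
E
```

```text
Traceback (most recent call last):
ValueError: attempt to get argmax of an empty sequence
```

View pics/w1c.png

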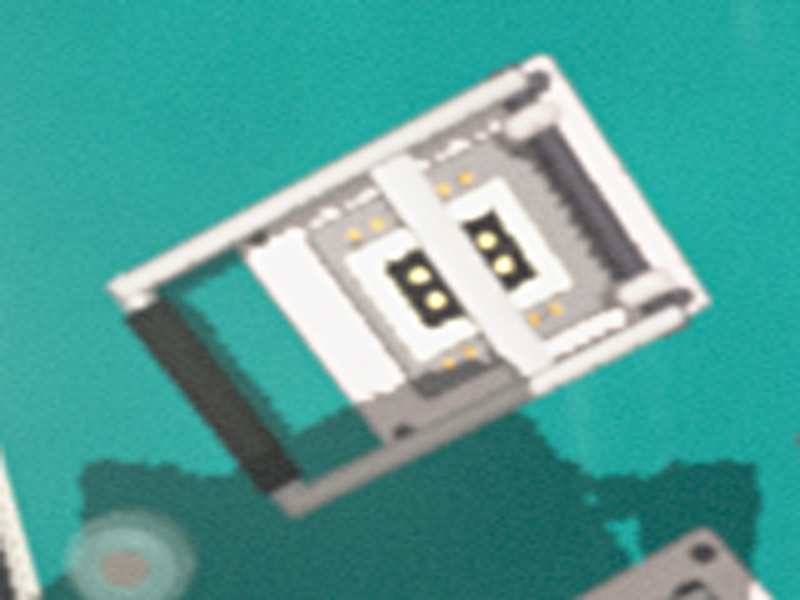

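The crop shows the sleeve running from full-frame pixel (219,107.5) to (247,150). The carrier dies centre on (282.6,95.8), with the hinge to the upper right.

```bash
python3 - <<'E'
from h import *
s=observe()
f=lambda u,v,z: ray("wrist",(190+u/5,30+v/4),z,s)[:2]
a,b=f(145,310,42),f(285,480,42); g=(a+b)/2; print("grip",a,b,g,np.hypot(*(a-b)))
d=a-b; print("yaw from bar",np.arctan2(-d[0],d[1]))
c=f(463,263,34); print("carrier",c,"d",np.hypot(*(c-g)),"yaw",np.arctan2(*(c-g)[::-1]))
for p,q in(((120,290),(540,78)),((285,500),(690,315))):
    v=f(*q,43)-f(*p,43); print("arm yaw",np.arctan2(v[1],v[0]))
print("weight",f(125,570,24))
E
```

```text
grip [405.14536684 282.18118661] [427.93663213 229.64881491] [416.54099948 255.91500076] 57.26335521274727
yaw from bar 0.40934426816389297
carrier [478.56943256 282.78527277] d 67.59835817990665 yaw 0.4087895258571587
arm yaw 0.36372613282923477
arm yaw 0.3491434747907888
weight [382.33207256 206.23970735]
```

```bash
python3 - <<'E'
from h import *
rows([417,256,290],1.97)
E
```

```text
rows [ 1.096 -0.468  2.296] spin -4.068 t 3.45
```

```bash
python3 -m inch '[[0.4,0.22,-0.1,0.4,-0.8],[0.4,0.5,-0.2,0.8,-1.6],[0.4,0.8,-0.3,1.4,-2.5],[0.4,1.1,-0.47,1.8,-3.3],[0.4,1.1,-0.47,2.3,-4.07]]' && python3 -m inch '[[0.4,0,0,0,0],[0.4,0,0,0,0]]' && python3 - <<'E'
from h import *
rows([417,256,210],1.97)
s=observe(); cv2.imwrite("pics/w2.png",cv2.cvtColor(grab_frame("wrist"),cv2.COLOR_RGB2BGR))
for l in("lever_a_grip","carrier","socket_a"):
    print(l,[(round(d["confidence"],2),np.round(d["point"])) for d in tip_of("wrist",l)][:4])
E
```

```text
time: 3.95
position: [416.6, 257.8, 289.2]
ee_rot: [3.141, -0.0, 1.977]
ft_force: [-0.9, 0.2, -0.6]
grip_width: 36.1
finger_force: 0.0
time: 4.15
position: [417.0, 256.5, 290.0]
ee_rot: [-3.141, 0.0, 1.968]
ft_force: [1.0, 0.1, 0.5]
grip_width: 36.6
finger_force: 0.0
rows [-0.009 -0.002  1.601] spin -0.015 t 4.15
lever_a_grip [(0.86, array([418., 254.,  43.]))]
carrier [(0.55, array([476., 281.,  23.]))]
socket_a [(0.81, array([514., 139.,   2.]))]
```

View pics/w2.png

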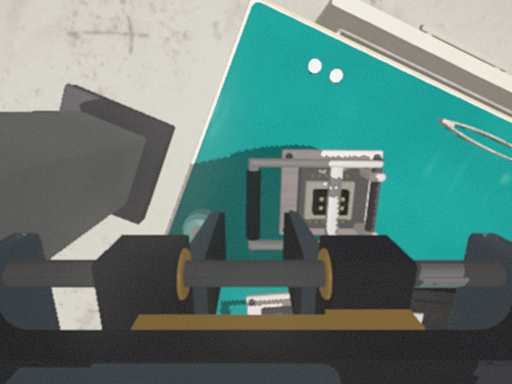

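The bar is vertical in the image at column 253, centred between the fingers (215–300), so it is aligned. I'll descend and grip.

```bash
python3 -m inch '[[0.4,0,0,0.6,0],[0.4,0,0,1.2,0],[0.4,0,0,1.6,0],[0.4,0,0,1.6,0],[0.4,0,0,1.6,0]]' && python3 -m inch '[[0,0,0,0,0],[0,0,0,0,0],[0,0,0,0,0],[0,0,0,0,0],[0,0,0,0,0]]'
```

```text
time: 4.85
position: [417.2, 256.7, 210.6]
ee_rot: [3.141, -0.0, 1.971]
ft_force: [1.0, 0.1, 0.0]
grip_width: 36.6
finger_force: 0.0
time: 5.35
position: [416.2, 256.4, 209.7]
ee_rot: [-3.14, 0.0, 1.971]
ft_force: [-5.4, -2.1, 0.6]
grip_width: 11.0
finger_force: 30.0
```

```bash
python3 -m inch '[[0,0,0.022,-0.3,0],[0,0,0.089,-0.59,0],[0,0,0.2,-0.87,0],[0,0,0.35,-1.13,0],[0,0,0.537,-1.363,0]]'; python3 -c "
import numpy as np
for a in (.75,1.5):
  t=a+np.arange(1,6)*.15; print((2*(np.cos(a)-np.cos(t))).round(3),(-2*(np.sin(t)-np.sin(a))).round(3))"
```

```text
time: 5.85
position: [439.2, 266.0, 277.5]
ee_rot: [-3.132, 0.001, 1.971]
ft_force: [-20.4, -8.8, 14.3]
grip_width: 11.3
finger_force: 30.0
[0.22  0.468 0.739 1.025 1.322] [-0.203 -0.372 -0.501 -0.588 -0.632]
[0.3   0.596 0.882 1.151 1.398] [0.001 0.047 0.137 0.269 0.439]
```

```bash
python3 -m inch '[[0,0,0.19,-0.23,0],[0,0,0.44,-0.4,0],[0,0,0.72,-0.54,0],[0,0,1.01,-0.63,0],[0,0,1.322,-0.675,0]]'
```

```text
time: 6.35
position: [502.7, 292.7, 312.4]
ee_rot: [-3.141, 0.001, 1.971]
ft_force: [-1.6, -6.7, 0.3]
grip_width: 11.2
finger_force: 30.0
```

```bash
python3 -m inch '[[0,0,0.3,0,0],[0,0,0.6,0.05,0],[0,0,0.88,0.14,0],[0,0,1.15,0.27,0],[0,0,1.15,0.27,0]]' && python3 -m inch '[[0,0,0,0,0],[0.4,0,0,0,0],[0.4,0,0,0,0],[0.4,0,0,0,0],[0.4,0,0,0,0]]'
```

```text
time: 6.85
position: [555.5, 315.1, 298.2]
ee_rot: [-3.137, 0.001, 1.971]
ft_force: [-8.0, -8.9, 9.5]
grip_width: 11.6
finger_force: 30.0
time: 7.35
position: [555.4, 315.4, 298.2]
ee_rot: [3.141, -0.0, 1.971]
ft_force: [-0.0, -0.6, -0.5]
grip_width: 36.3
finger_force: 0.0
```

```bash
python3 -m inch '[[0.5,0,0,-0.6,0],[0.5,0,0,-1.2,0],[0.5,0,-0.3,-1.5,-1],[0.5,0,-0.8,-1.5,-2],[0.5,0,-1.4,-1.5,-3]]' && python3 -m inch '[[0.5,0,0,0,-1],[0.5,0,0,0,-2],[0.5,0,0,0,-3],[0.5,0,0,0,-4],[0.5,0,0,0,-5]]' && python3 - <<'E'
from h import *
rows([478.3,282.5,300],3.54)
E
```

```text
time: 7.85
position: [490.5, 287.9, 373.8]
ee_rot: [3.14, 0.001, 2.396]
ft_force: [-0.4, -0.3, 0.4]
grip_width: 45.5
finger_force: 0.0
time: 8.35
position: [490.8, 288.1, 373.2]
ee_rot: [3.141, 0.0, 3.094]
ft_force: [0.0, -0.8, -0.9]
grip_width: 45.2
finger_force: 0.0
rows [ 0.246 -0.123  1.464] spin -3.193 t 8.35
```

```bash
python3 -m inch '[[0.5,0.08,-0.04,0.4,-1],[0.5,0.16,-0.08,0.8,-2],[0.5,0.25,-0.12,1.2,-3],[0.5,0.25,-0.12,1.46,-3.19],[0.5,0.25,-0.12,1.46,-3.19]]' && python3 -m inch '[[0.5,0,0,0,0],[0.5,0,0,0,0]]' && python3 - <<'E'
from h import *
s=observe(); cv2.imwrite("pics/w3.png",cv2.cvtColor(grab_frame("wrist"),cv2.COLOR_RGB2BGR))
print([(round(d["confidence"],2),np.round(d["point"])) for d in tip_of("wrist","carrier")])
for d in masks_of("wrist","carrier")[:2]:
    r=cv2.minAreaRect(np.argwhere(d["mask"])[:,::-1].astype(np.float32)); print(d["confidence"],r,ray("wrist",r[0],33,s))
    P=np.array([ray("wrist",p,34,s)[:2] for p in cv2.boxPoints(r)]); e=np.diff(P,axis=0); print([(np.hypot(*v),np.arctan2(v[1],v[0])) for v in e])
rows([478.3,282.5,219],3.54)
E
```

```text
time: 8.85
position: [477.8, 282.6, 298.7]
ee_rot: [-3.141, -0.002, -2.752]
ft_force: [0.3, -0.8, 0.2]
grip_width: 45.3
finger_force: 0.0
time: 9.05
position: [478.6, 283.0, 301.1]
ee_rot: [3.141, 0.001, -2.751]
ft_force: [0.3, -0.9, -0.2]
grip_width: 45.2
finger_force: 0.0
[(0.78, array([477., 282.,  18.]))]
0.93 ((254.0, 196.0), (34.0, 26.0), 90.0) [475.7639014  281.08167713  33.        ]
[(np.float64(22.635297530522706), np.float64(1.9602046976677803)), (np.float64(31.455881977324566), np.float64(0.4019567937561197)), (np.float64(23.412243916563032), np.float64(-1.1814968983338603))]
rows [ 0.005 -0.006  1.638] spin -0.051 t 9.2
```

View pics/w3.png

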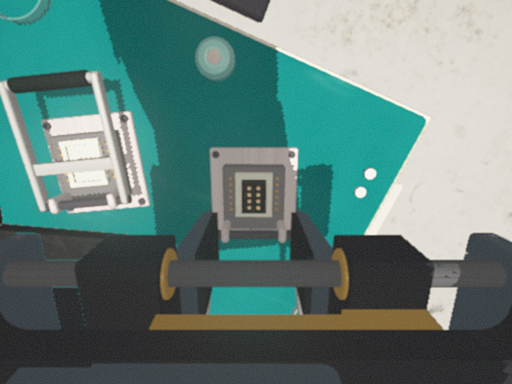

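Carrier at (254,196), square to and centred between the fingers, with the lever fully clear. Descending to grasp.

```bash
python3 -m inch '[[0.5,0,0,0.6,0],[0.5,0,0,1.1,0],[0.5,0,0,1.4,0],[0.5,0,0,1.55,0],[0.5,0,0,1.64,0]]' && python3 -m inch '[[0.5,0,0,0,0],[0,0,0,0,0],[0,0,0,0,0],[0,0,0,0,0],[0,0,0,0,0]]'
```

```text
time: 9.7
position: [478.2, 282.8, 218.0]
ee_rot: [3.142, -0.0, -2.75]
ft_force: [0.6, -0.3, 0.7]
grip_width: 45.5
finger_force: 0.0
time: 10.2
position: [478.2, 282.8, 218.6]
ee_rot: [3.142, 0.001, -2.749]
ft_force: [-0.2, 0.2, 4.5]
grip_width: 21.5
finger_force: 30.0
```

```bash
python3 -m inch '[[0,0,0,-0.1,0],[0,0,0,-0.4,0],[0,0,0,-0.9,0],[0,0,0,-1.6,0],[0,0,0,-2.4,0]]' && python3 - <<'E'
from h import *
print(observe()["joint_pos"])
rows([457,-81,338],3.54)
for c in("scene","side"):
    grab_frame(c)
    for d in masks_of(c,"tray")[:1]:
        r=cv2.minAreaRect(np.argwhere(d["mask"])[:,::-1].astype(np.float32)); m=cv2.moments(d["mask"].astype(np.uint8),True)
        h=cv2.approxPolyDP(cv2.convexHull(np.argwhere(d["mask"])[:,::-1].astype(np.int32)),5,True)[:,0]
        print(c,d["confidence"],ray(c,(m["m10"]/m["m00"],m["m01"]/m["m00"]),5).round(),[ray(c,p,7)[:2].round().tolist() for p in h])
E
```

```text
time: 10.7
position: [477.7, 282.5, 339.8]
ee_rot: [-3.141, -0.001, -2.749]
ft_force: [-0.3, 0.7, 0.6]
grip_width: 21.6
finger_force: 30.0
[ 4.92051693e-01  2.44440156e-01  2.05908587e+00 -1.37976391e-05
  8.39056995e-01 -1.47091565e+00]
rows [ 3.16  -6.56   0.041] spin -0.045 t 10.7
scene 0.96 [455. -76.   5.] [[401.0, -112.0], [432.0, -14.0], [510.0, -43.0], [476.0, -138.0]]
```

```bash
python3 -m inch '[[0,0.25,-0.5,0,0.3],[0,0.63,-1.3,0,0.8],[0,1.05,-2.15,0,1.4],[0,1.45,-3,0,2],[0,1.87,-3.85,0,2.6]]' && python3 - <<'E'
from h import *
rows([456,-79,338],2.84)
E
```

```text
time: 11.4
position: [464.3, 67.4, 337.3]
ee_rot: [-3.141, -0.002, -3.115]
ft_force: [1.2, 0.7, 0.6]
grip_width: 21.5
finger_force: 30.0
rows [ 0.244 -2.923 -0.014] spin 2.348 t 11.4
```

```bash
python3 -m inch '[[0,0.05,-0.7,0,0.6],[0,0.12,-1.5,0,1.2],[0,0.2,-2.3,0,1.8],[0,0.24,-2.8,0,2.3],[0,0.24,-2.92,0,2.35]]' && python3 -m inch '[[0,0,0,0.4,0],[0,0,0,0.9,0],[0,0,0,1.4,0],[0,0,0,1.8,0],[0,0,0,2.1,0]]' && python3 - <<'E'
from h import *
rows([456,-79,197.5],2.84)
for c in("side","wrist"):
    cv2.imwrite(f"pics/{c}4.png",cv2.cvtColor(grab_frame(c),cv2.COLOR_RGB2BGR))
    for l in("tray","carrier"): print(c,l,[(round(d["confidence"],2),np.round(d["point"])) for d in tip_of(c,l)][:2])
E
```

```text
time: 11.9
position: [456.8, -79.1, 337.3]
ee_rot: [-3.141, -0.002, 2.838]
ft_force: [-0.2, -0.1, -0.9]
grip_width: 21.5
finger_force: 30.0
time: 12.4
position: [456.8, -76.5, 231.2]
ee_rot: [-3.141, -0.003, 2.844]
ft_force: [0.4, -0.0, -0.6]
grip_width: 21.5
finger_force: 30.0
rows [-0.001 -0.053  0.674] spin 0.03 t 12.4
side tray [(0.92, array([459., -81.,   1.]))]
side carrier []
wrist tray [(0.97, array([452., -80.,   1.]))]
wrist carrier [(0.39, array([393.,  40.,  -1.]))]
```

View pics/wrist4.png

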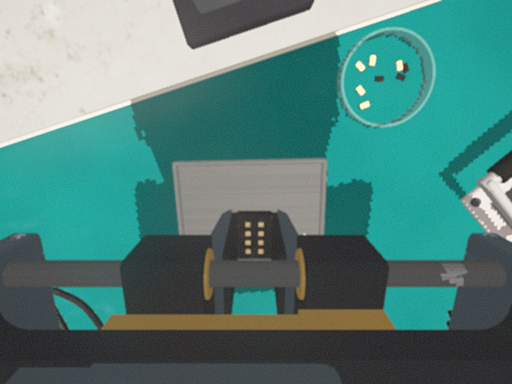

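The carrier is held between the fingers at (255,238), over the tray (175–327 across) and square to it. Lowering gently.

```bash
python3 -m inch '[[0,0,0,0.2,0],[0,0,0,0.4,0],[0,0,0,0.52,0],[0,0,0,0.6,0],[0,0,0,0.64,0]]' && python3 -m inch '[[0,0,0,0.01,0],[0,0,0,0.02,0],[0,0,0,0.03,0]]'
```

```text
time: 13.2
position: [457.4, -77.2, 200.6]
ee_rot: [-3.142, -0.001, 2.843]
ft_force: [0.0, -0.0, 0.6]
grip_width: 21.2
finger_force: 30.0
time: 13.5
position: [457.6, -77.2, 199.8]
ee_rot: [3.142, 0.0, 2.843]
ft_force: [0.6, 0.1, 0.1]
grip_width: 22.0
finger_force: 30.0
```

```bash
python3 -m inch '[[0,0,0,0.01,0],[0,0,0,0.02,0],[0,0,0,0.03,0]]' && python3 -m inch '[[0,0,0,0.01,0],[0,0,0,0.02,0]]'
```

```text
time: 13.8
position: [457.5, -77.2, 198.2]
ee_rot: [3.142, 0.0, 2.843]
ft_force: [-0.5, 0.2, -1.2]
grip_width: 21.7
finger_force: 30.0
time: 14.0
position: [457.6, -77.2, 197.5]
ee_rot: [-3.142, -0.0, 2.843]
ft_force: [-6.0, 1.1, 26.3]
grip_width: 21.5
finger_force: 30.0
```

```bash
python3 -m inch '[[0,0,0,-0.01,0],[0.45,0,0,-0.01,0],[0.45,0,0,-0.01,0],[0.45,0,0,-0.01,0],[0.45,0,0,-0.01,0]]' && python3 -m inch '[[0.45,0,0,-0.2,0],[0.45,0,0,-0.7,0],[0.45,0,0,-1.4,0],[0.45,0,0,-2.2,0],[0.45,0,0,-3,0]]' && python3 - <<'E'
from h import *
s=observe();cv2.imwrite("pics/w5.png",cv2.cvtColor(grab_frame("wrist"),cv2.COLOR_RGB2BGR))
for l in("tray","carrier"): print(l,[(round(d["confidence"],2),np.round(d["point"])) for d in tip_of("wrist",l)][:2])
print(s["position"]);rows([464,67,345],3.17); rows([520,150,345],3.0)
E
```

```text
time: 14.5
position: [457.5, -77.2, 197.6]
ee_rot: [-3.142, -0.0, 2.843]
ft_force: [-0.0, 0.7, -0.4]
grip_width: 41.3
finger_force: 0.0
time: 15.0
position: [457.1, -77.1, 349.7]
ee_rot: [3.142, -0.0, 2.843]
ft_force: [0.8, -0.1, 0.5]
grip_width: 41.0
finger_force: 0.0
tray [(0.63, array([451., -78.,   3.])), (0.56, array([454., -76.,  -0.]))]
carrier [(0.85, array([458., -76.,  -0.])), (0.24, array([ 378., -286.,   -3.]))]
[457.08104387 -77.09126131 349.6907445 ]
rows [0.735 2.793 0.109] spin -2.344 t 15.15
rows [0.154 4.71  0.113] spin -1.127 t 15.15
```

View pics/w5.png

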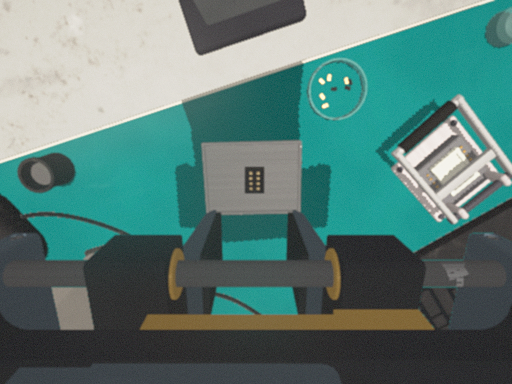

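The carrier lies flat at mid-tray (254,180). Returning to the open lever.

```bash
python3 -m inch '[[0.4,0.03,0.6,-0.2,0.5],[0.4,0.08,1.5,-0.4,1.2],[0.4,0.13,2.4,-0.4,2],[0.4,0.18,3.3,-0.4,2.7],[0.4,0.22,4.2,-0.4,3.4]]' && python3 - <<'E'
from h import *
rows([555.4,315.2,370],1.97)
E
```

```text
time: 15.65
position: [508.5, 128.5, 366.9]
ee_rot: [-3.14, -0.001, 2.364]
ft_force: [0.6, -0.7, 0.0]
grip_width: 36.5
finger_force: 0.0
rows [ 1.951  3.318 -0.065] spin 2.821 t 15.65
```

```bash
python3 -m inch '[[0.4,0.4,0.7,0,0.7],[0.4,0.8,1.4,0,1.4],[0.4,1.2,2.1,0,2.1],[0.4,1.6,2.8,0,2.8],[0.4,1.95,3.32,0,2.82]]' && python3 -m inch '[[0.4,0,0,0,0],[0.4,0,0,0,0]]' && python3 - <<'E'
from h import *
s=observe();cv2.imwrite("pics/w6.png",cv2.cvtColor(grab_frame("wrist"),cv2.COLOR_RGB2BGR))
for l in("lever_a_grip",): print(l,[(round(d["confidence"],2),np.round(d["point"])) for d in tip_of("wrist",l)][:3])
rows([555.4,315.2,298.2],1.97)
E
```

```text
time: 16.15
position: [555.1, 315.6, 366.4]
ee_rot: [-3.14, 0.0, 1.971]
ft_force: [-0.1, -0.5, -0.0]
grip_width: 36.6
finger_force: 0.0
time: 16.35
position: [554.6, 313.8, 366.4]
ee_rot: [-3.139, 0.0, 1.975]
ft_force: [-0.5, 0.2, 1.0]
grip_width: 36.4
finger_force: 0.0
lever_a_grip [(0.82, array([557., 310., 125.])), (0.36, array([476., 282.,   2.]))]
rows [0.039 0.034 1.373] spin 0.028 t 16.45
```

View pics/w6.png

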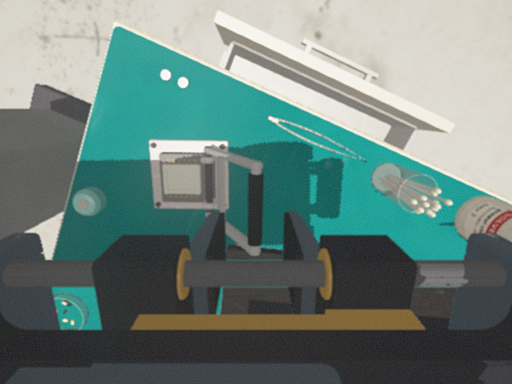

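The bar at column 256 is centred between the fingers and the nest is empty at (182,178). Descend and grip.

```bash
python3 -m inch '[[0.4,0.03,0.03,0.5,0],[0.4,0.03,0.03,1,0],[0.4,0.03,0.03,1.37,0],[0.4,0.03,0.03,1.37,0]]' && python3 -m inch '[[0,0,0,0,0],[0,0,0,0,0],[0,0,0,0,0],[0,0,0,0,0]]' && python3 -c "
import numpy as np
for a in (2.1,1.4,.7):
  t=a-np.arange(1,6)*.14; print((2*(np.cos(a)-np.cos(t))).round(3),(-2*(np.sin(t)-np.sin(a))).round(3))"
```

```text
time: 16.85
position: [555.0, 314.1, 296.7]
ee_rot: [-3.137, 0.0, 1.973]
ft_force: [0.3, 1.2, 0.7]
grip_width: 36.7
finger_force: 0.0
time: 17.25
position: [555.3, 315.2, 299.9]
ee_rot: [-3.139, 0.0, 1.974]
ft_force: [-11.5, -6.8, 10.2]
grip_width: 11.7
finger_force: 30.0
[-0.251 -0.516 -0.792 -1.071 -1.35 ] [-0.124 -0.212 -0.262 -0.273 -0.244]
[-0.272 -0.531 -0.774 -0.995 -1.19 ] [0.067 0.171 0.31  0.482 0.682]
[-0.165 -0.296 -0.392 -0.451 -0.47 ] [0.226 0.473 0.736 1.009 1.288]
```

```bash
python3 -m inch '[[0,0,-0.25,-0.13,0],[0,0,-0.52,-0.23,0],[0,0,-0.79,-0.28,0],[0,0,-1.07,-0.3,0],[0,0,-1.35,-0.27,0]]' && python3 -m inch '[[0,0,-0.27,0.067,0],[0,0,-0.53,0.17,0],[0,0,-0.775,0.31,0],[0,0,-0.995,0.48,0],[0,0,-1.19,0.68,0]]' && python3 - <<'E'
from h import *
rows([416.2,256.4,209.7],1.971)
E
```

```text
time: 17.75
position: [493.0, 289.0, 314.1]
ee_rot: [3.138, -0.001, 1.974]
ft_force: [1.5, 6.0, -0.5]
grip_width: 11.2
finger_force: 30.0
time: 18.25
position: [438.0, 265.7, 279.4]
ee_rot: [3.14, -0.001, 1.974]
ft_force: [2.2, 8.8, -1.0]
grip_width: 11.1
finger_force: 30.0
rows [-0.    -0.477  1.393] spin 0.02 t 18.25
```

```bash
python3 -m inch '[[0,0,-0.17,0.25,0],[0,0,-0.31,0.53,0],[0,0,-0.41,0.83,0],[0,0,-0.46,1.13,0],[0,0,-0.475,1.4,0]]' && python3 -m inch '[[0,0,0,0.04,0],[0,0,0,0.04,0]]'
```

```text
time: 18.75
position: [415.9, 256.2, 208.7]
ee_rot: [-3.141, -0.001, 1.974]
ft_force: [-8.7, 3.8, 46.7]
grip_width: 11.2
finger_force: 30.0
time: 18.95
position: [416.2, 256.2, 207.5]
ee_rot: [-3.14, -0.0, 1.974]
ft_force: [-8.7, 2.0, 22.0]
grip_width: 11.0
finger_force: 30.0
```

```bash
python3 -m inch '[[0.4,0,0,0,0],[0.4,0,0,0,0],[0.4,0,0,0,0],[0.4,0,0,0,0]]' && python3 -m inch '[[0.4,0,0,-0.3,0],[0.4,0,0,-0.9,0],[0.4,0,0,-1.7,0],[0.4,0,0,-2.6,0],[0.4,0,0,-3.2,0]]' && python3 -m inch '[[0.4,0,0,0,0],[0.4,0,0,0,0],[0.4,0,0,0,0]]' && python3 - <<'E'
from h import *
im=[cv2.cvtColor(grab_frame(c),cv2.COLOR_RGB2BGR) for c in("wrist","side")]
a=cv2.resize(im[0][60:260,150:410],(520,400)); b=cv2.resize(im[1][160:310,190:310],(280,350)); 
o=np.zeros((400,800,3),np.uint8);o[:,:520]=a;o[:350,520:]=b;cv2.imwrite("pics/end.png",o)
for c in("wrist","side"):
  for l in("lever_a_grip","carrier","tray","glass_weight","petri_dish"): print(c,l,[(round(d["confidence"],2),np.round(d["point"])) for d in tip_of(c,l)][:3])
E
```

```text
time: 19.35
position: [417.0, 256.3, 206.8]
ee_rot: [3.142, 0.0, 1.974]
ft_force: [0.0, -0.1, -0.4]
grip_width: 36.1
finger_force: 0.0
time: 19.85
position: [417.3, 256.4, 369.4]
ee_rot: [3.14, -0.0, 1.974]
ft_force: [0.3, 0.0, -0.9]
grip_width: 36.3
finger_force: 0.0
time: 20.15
position: [416.8, 256.1, 365.5]
ee_rot: [-3.14, 0.0, 1.974]
ft_force: [-1.3, -0.1, 0.4]
grip_width: 36.7
finger_force: 0.0
wrist lever_a_grip [(0.96, array([416., 252.,  41.]))]
wrist carrier []
wrist tray []
wrist glass_weight [(0.66, array([378., 211.,   2.]))]
wrist petri_dish []
side lever_a_grip [(0.76, array([415., 262.,  40.]))]
side carrier []
side tray [(0.83, array([456., -79.,  -0.]))]
side glass_weight [(0.53, array([382., 207.,  -5.]))]
side petri_dish [(0.73, array([392.,  30.,   1.]))]
```

View pics/end.png

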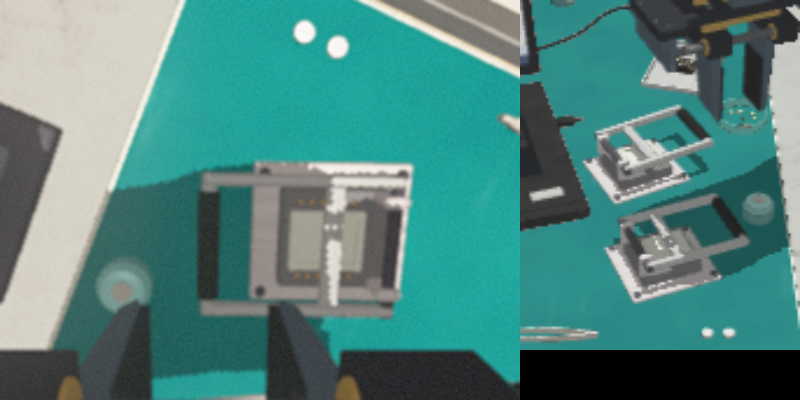

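The loaded socket's lever is shut over an empty nest (crop 330,240), the empty socket's lever is still shut, and the weight and dish haven't moved. Handing in.

```bash
python3 -c "
from plant import *
print(job_done())"
```

```text
the job is handed in; nothing more can be done
None
```

I handed the job in at about 20 s: the carrier was released flat in the middle of the tray, socket_a's lever is shut again, socket_b's lever stayed shut, and the bystanders were not touched; no verdict came back from the judge.

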